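Snap an open pipe clip onto a sprung pipe and butt it against the coupling

ROBOT

A 6-joint arm with a two-finger parallel gripper is mounted at the origin on the work surface. World frame = base frame: x ahead of the robot, y to its left, z up, the work surface at z = 0. Lengths are in m, angles in rad, forces in N, time in s.
With the tool pointing down it reaches from about 0.3 to 0.875 m from the base axis. Payload 6.4 kg.
Tool frame: the origin (TCP) lies midway between the tips of the shut fingers; the grasp point (between the pads) lies 19 mm behind it; z points along the fingers, y is the direction in which the jaws open and shut (so a half turn about z gives the same grasp; the last joint's range is limited). The gripper opens to 85 mm and grips with 20 to 120 N. Pads are 22 mm wide; open, the fingers measure 114 mm over their backs; the gripper's body (76 mm by 85 mm) begins 54 mm behind the grasp point. The pads swing forward as they close: fully open they stand 13 mm farther back than shut.
Start: joints at [-1.407, 0.181, 1.607, -0, 1.354, -0.206], TCP at [0.208, -0.536, 0.231] pointing down, gripper open.
Joint ranges: [-2.99, 2.99], [-0.89, 2.07], [0.3, 2.58], [-1.14, 4.28], [0, 2.63], [-3.12, 3.12]. Speed limits (rad/s): [2.57, 2.57, 3.01, 3.14, 3.14, 3.14].

INTERFACE

Orientations are given as a unit quaternion [w, x, y, z].
In Python, from bench import ctrl gives the robot as it stands. The module is installed in compiled form; this text tells all that it offers.
- The arm moves only by the tool arm_command, never from a script. Its argument "plan" is one flat list of numbers, 4 for each row, row after row: the shift along the tool's x, y, z in mm, then the turn about the tool's z in rad. A call has 1 to 20 rows; each row shifts and turns the commanded pose from where the row before left it, along the tool's axes as they then stand; what a row does not reach is not made up. A row lasts 1/10 s, in which the tool goes at most 50 mm and 8.59 degrees, less where a joint would pass 70% of its speed; a pose out of reach is approached as far as the arm can. A call is refused whole if a number of a shift passes 50 or a number of a turn 0.15, either way. A call with a gripper value outside its range is refused whole. "grip" is the opening, from 0 (shut) to 1 (fully open), set as the call begins (left out, the last holds). The fingers move at their own pace and stop on an object; the grip force is fixed at half the most. Time passes only in rows, so rows that do not move let the fingers close. It gives the time, the measured TCP pose, the force and the opening at its end, in the units of the state.
- ctrl.get_obs(): the state, without advancing time (a new reading comes with each control period).
- ctrl.camera(name): name is "scene" or "top" or "wrist"; returns a dict with "color" (400x640x3 uint8, red, green, blue), "camera_matrix" (3x3 intrinsics, pixels), "k1" (the pictures are not rectified: a ray, as slopes to the right and down, at radius r is drawn at 1 + k1 r^2 times it, then the intrinsics apply), "eye" and "attitude" of the camera in the world; the wrist camera has in their place "T_tool_cam" (4x4, takes a point from camera to tool coordinates, whose origin is the TCP and whose axes are the flange's). Camera axes: x right, y up, looking along -z (the intrinsics and any distortion apply to the point x, -y, -z); pixel columns grow to the right and rows downward; lengths in m; the calibration is good to about 2 mm. A picture is of the moment at which its call begins: read the wrist's pose just before it. There is no depth.
- ctrl.hand_in(): hands the job in, once; it reports no verdict.
The state is a dict: "time_s": time; "q": joint angles; "dq": joint speeds; "joint_efforts": joint torques, N m; "eef_pos": TCP position; "eef_rot": TCP orientation; "wrist_force": force on the tool from outside, world axes, zero at the start; "torque": the same for the moment, N m; "opening": opening from 0.0 (shut) to 1.0 (fully open).
Only numpy, scipy, OpenCV 4.12 (cv2) and the standard library are available. Lean on these libraries where they do the work, as an engineer would, in place of code of your own. Each camera call takes 0.05 s, during which the arm holds its last target. There are 200 camera calls.

TASK

Press the small open pipe clip (not the big one, nor the closed one) down through its gap onto the bare part of the thin pipe, to the right of the coupling and well clear of it, until it snaps fully home, without ramming the sprung pipe to the bottom of its cradle. Then slide it along the pipe until it butts firmly against the coupling without shoving the coupling along, and let go, leaving the clip upright on the pipe and touching the coupling. Leave the other fittings where they are.

Things in the scene. Friction and masses are not known exactly. Their poses are not given: they have to be found in the camera images.
- clip: Small open clip, white plastic, about 40 g, standing on the bench, gap down, tab up. Origin on the axis of its bore for a 20 mm pipe, 12 mm above its foot; z up through the tab, y along the bore; half a turn about z gives the same shape. 18 mm long (y), 28 mm wide (x) over the jaws; a shoulder 26 mm wide lies 10 to 18 mm above the origin, the tab above it.
- clip_tab (a point): Middle of the clip's upright grip tab, 33 mm above the clip's origin; axes as the clip's. The tab is 14 mm thick (x), 18 mm wide (y) and 30 mm high, from 18 to 48 mm above the clip's origin.
- clip_gap (a point): Middle of the clip's gap, 8 mm below its origin, between the lips of two springy jaws, 12 mm apart, flared below. Pressed down on the pipe they spread and snap shut under it: the push climbs to 10-16 N, falls off at the snap and climbs again. Home, the clip's origin is on the pipe's axis; it grips, stays upright and drags with some 1 to 5 N when slid.
- pipe_mid (a point): Middle of the axis of the level white pipe, 20 mm thick, 350 mm long, in two forks 158 mm either side (tops 10 mm above the axis). Axes turn with the stand: y along the pipe, to the robot's left, x across, z up. At rest 125 mm above the bench. It rides on springs: it sinks far (10 to 35 mm) when pressed and rises again, so a clip is not home just because it has reached the rest height.
- pipe (a joint): How far the sprung pipe is pushed down, m: 0 at rest, 0.045 at the hard bottom of the cradle. It counts as rammed beyond 0.042. A clip snaps on well before that.
- coupling: White slip coupling on the pipe: a sleeve 40 mm long with two collars, 33 mm across. Origin at its centre on the pipe's axis, y along the pipe. The face to butt against is 20 mm from it towards -y of the pipe (right), so a butted clip's origin is 29 mm from this one. Friction holds it up to about 15 N along the pipe. At least 100 mm of pipe is bare to its right.
- big_clip: Bystander: a bigger open clip of the same form for a 32 mm pipe, 73 mm high over all and 45 mm wide; not to be used. Origin on the axis of its bore.
- closed_clip: Bystander: a clip with the same tab and size as the small one, but a closed ring without a gap; not to be used. Origin on the axis of its bore.
- elbow: Bystander: a white pipe elbow, about 35 mm high, lying on the bench. Origin under its middle.
- spare_coupling: Bystander: a white sleeve, 33 mm across and 40 mm high, standing on the bench. Origin under its middle.
- lube: Bystander: a white bottle, 50 mm across and 130 mm high, behind the clips. Origin under its middle.

How it is judged:
By the outcome, as a careful person would: the job done as asked, in the order asked, and still so for the second after the job is handed in, with the robot touching nothing.
It also fails if it takes over 72 s, if anything falls off the work surface, if the arm or the gripper's body presses on something with over 40 N, if the wrist force passes 120 N, or if a joint passes its speed limit or range.

## Working session

There is one attempt and no reset: what is moved stays moved. The work goes in short steps, Python scripts to look and compute and a tool call to move; the robot and the scene stay as the last step left them, time stands still between calls to the robot, and variables do not carry over. Pictures are saved under pics/ and viewed, about 8 in all and at most 12, crops included, and the job is handed in when it is done.

Besides the shell and the picture viewer there is one more tool, called after "Emit:" as name(argument=value, ...), one argument or row to a line, values as JSON. arm_command: Moves the arm, as the interface text tells. Its arguments: {"type":"object","properties":{"plan":{"type":"array","items":{"type":"number"}},"grip":{"type":"number"}},"required":["plan"]}

```bash
mkdir -p pics
cat > h.py <<'E'
import numpy as np, cv2, json, pickle
from scipy.spatial.transform import Rotation as R
from bench import ctrl
def rot(q): return R.from_quat([q[1],q[2],q[3],q[0]]).as_matrix()
def att(a):
    a=np.array(a,float); return a if a.shape==(3,3) else rot(a)
def snap(name):
    o=ctrl.get_obs(); c=ctrl.camera(name)
    if name=="wrist":
        T=np.eye(4);T[:3,:3]=rot(o["eef_rot"]);T[:3,3]=o["eef_pos"];T=T@np.array(c["T_tool_cam"])
        eye,A=T[:3,3],T[:3,:3]
    else: eye,A=np.array(c["eye"]),att(c["attitude"])
    d=dict(color=c["color"],K=np.array(c["camera_matrix"]),k1=float(c["k1"]),eye=eye,A=A)
    pickle.dump(d,open(f"pics/{name}.pkl","wb")); return d
def load(n): return pickle.load(open(f"pics/{n}.pkl","rb"))
def ray(d,u,v):
    K=d["K"];D=np.array([d["k1"],0,0,0,0.])
    p=cv2.undistortPoints(np.array([[[u,v]]],float),K,D)[0,0]
    return d["A"]@np.array([p[0],-p[1],-1.])
def at_z(d,u,v,z):
    r=ray(d,u,v); return d["eye"]+r*(z-d["eye"][2])/r[2]
def proj(d,P):
    c=(np.atleast_2d(P)-d["eye"])@d["A"]; c=c*[1,-1,-1]
    return cv2.projectPoints(c,np.zeros(3),np.zeros(3),d["K"],np.array([d["k1"],0,0,0,0.]))[0][:,0]
def tri(d1,p1,d2,p2):
    a=ray(d1,*p1);b=ray(d2,*p2);M=np.c_[a,-b];s=np.linalg.lstsq(M,d2["eye"]-d1["eye"],rcond=None)[0]
    x=d1["eye"]+a*s[0];y=d2["eye"]+b*s[1];return (x+y)/2,np.linalg.norm(x-y)
def save(d,f,box=None,s=1):
    im=d["color"][:,:,::-1]
    if box: im=im[box[1]:box[3],box[0]:box[2]]
    cv2.imwrite(f"pics/{f}.png",cv2.resize(im,None,fx=s,fy=s,interpolation=cv2.INTER_CUBIC))
E
python3 - <<'E'
from h import *
o=ctrl.get_obs(); print(o)
a=snap("scene");b=snap("top")
for d in(a,b): print(d["K"],d["k1"],d["eye"],d["A"])
save(a,"s1",None,1.25); save(b,"t1",None,1.25)
E
```

```text
{'time_s': 0.0, 'q': array([-1.40731695e+00,  1.81550714e-01,  1.60802240e+00,  3.71686613e-05,
        1.35382931e+00, -2.06322693e-01]), 'dq': array([ 3.44048901e-03,  1.02367253e-03, -1.46812794e-03,  9.48832148e-04,
       -5.78010051e-04,  6.50136714e-05]), 'joint_efforts': array([ 1.96134365e-04, -4.44872582e+01, -3.51343524e+01, -1.72052792e-04,
        9.24592634e-03,  2.98722242e-06]), 'eef_pos': array([ 0.2077436 , -0.53555152,  0.23037178]), 'eef_rot': array([-9.04289543e-04,  9.82954786e-01,  1.83845232e-01,  3.75234994e-05]), 'wrist_force': array([ 0.06711742,  0.2573648 , -0.119103  ]), 'torque': array([-0.03974706,  0.04588649, -0.00122683]), 'opening': 0.9973827509538731}
[[492.15052897   0.         324.920689  ]
 [  0.         492.15052897 206.9129279 ]
 [  0.           0.           1.        ]] 0.04372449611882042 [1.15884819 0.00648898 0.80801967] [[-0.09032235 -0.78447051  0.6135535 ]
 [ 0.99585309 -0.07787587  0.04703171]
 [ 0.01088602  0.61525716  0.7882513 ]]
[[424.50613313   0.         322.35678443]
 [  0.         424.50613313 201.68326113]
 [  0.           0.           1.        ]] -0.047871899956323 [ 0.45926859 -0.04513646  0.93757608] [[ 0.00521891  0.98858559 -0.15056992]
 [-0.99997145  0.00433659 -0.00618768]
 [-0.00546409  0.15059792  0.98858   ]]
```

View pics/s1.png

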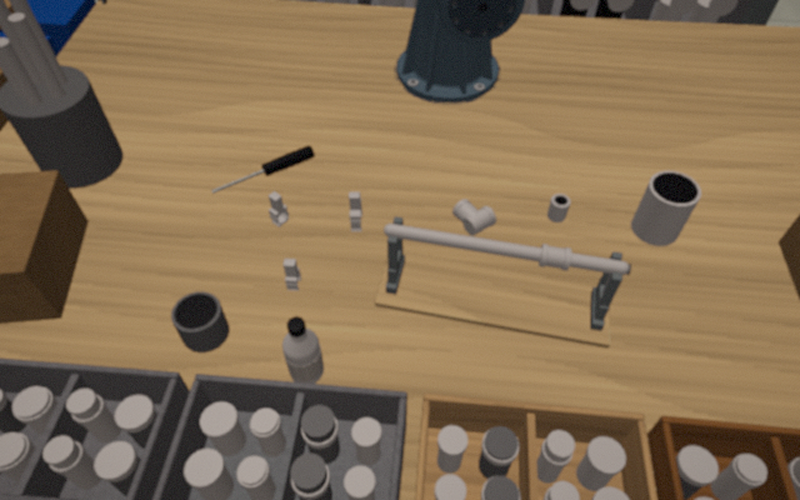

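View pics/t1.png

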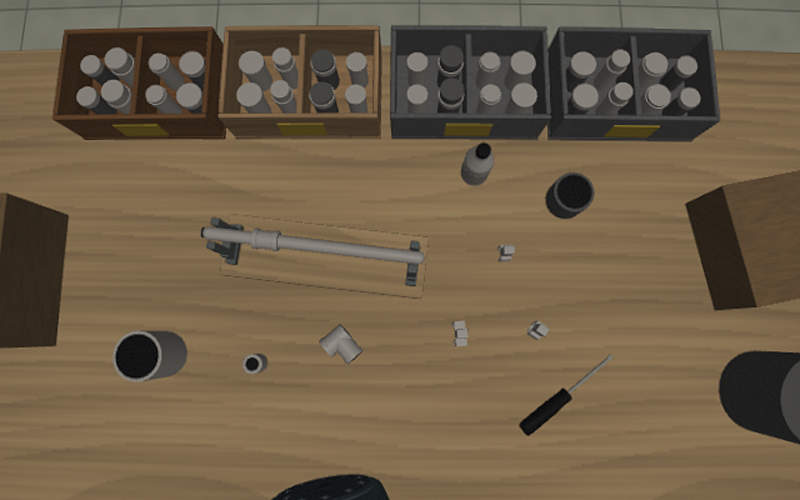

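The scene view shows three clips at (277,208), (355,210) and (291,273), and in the top view at (538,330), (460,333) and (506,253). The pipe's coupling is at (555,257) in the scene view and (265,240) in the top view. I'll enlarge the clips and the pipe.

Run:
```python
from h import *
a=load("scene");b=load("top")
def crop(d,x0,y0,w,h,s): return cv2.resize(d["color"][y0:y0+h,x0:x0+w,::-1],(int(w*s),int(h*s)),interpolation=cv2.INTER_CUBIC)
# scene crop 205..305 x 145..245 @4 ; top crop 350..450 x 185..285 @4
r1=np.hstack([crop(a,205,145,100,90,4),crop(b,350,190,100,90,4)])
r2=np.hstack([crop(a,300,170,210,75,800/2/210),crop(b,150,165,210,75,800/2/210)])
im=np.vstack([r1,r2]);print(im.shape);cv2.imwrite("pics/c1.png",im)
for n,p,q in [("A",(277,218),(538,330)),("big",(355,222),(460,333)),("B",(291,284),(506,253))]:
    print(n,at_z(a,p[0]/1.25,p[1]/1.25,0.0).round(3),at_z(b,q[0]/1.25,q[1]/1.25,.03).round(3))
```

```text
(502, 800, 3)
A [ 0.462 -0.274  0.   ] [ 0.465 -0.269  0.03 ]
big [ 0.458 -0.138  0.   ] [ 0.459 -0.137  0.03 ]
B [ 0.6   -0.221  0.   ] [ 0.597 -0.218  0.03 ]
```

View pics/c1.png

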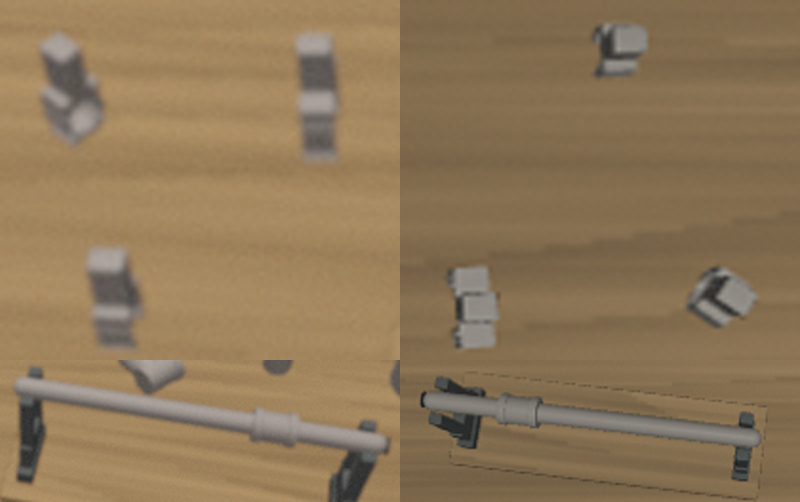

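The clips are at about (0.464,-0.272), (0.459,-0.137; the big one, with its shoulders on both sides) and (0.598,-0.220). The crop doesn't settle which of the two small ones is open, though A at (75,120) shows a round front face. I'll measure the pipe and prepare a closer look with the wrist camera.

Run:
```python
from h import *
a=load("scene");b=load("top");k=210/400
S=lambda x,y:(300+x*k,170+(y-360)*k)
T=lambda x,y:(150+(x-400)*k,165+(y-360)*k)
pts=dict(Rend=(S(18,385),T(757,438)),Lend=(S(386,444),T(424,399)),coupR=(S(253,422),T(539,412)),coupL=(S(297,431),T(499,408)))
for n,(p,q) in pts.items():
    print(n,at_z(a,*p,.125).round(4),at_z(b,*q,.125).round(4),[x.round(4) if hasattr(x,'round') else x for x in tri(a,p,b,q)])
# clip B tab top: scene crop & top crop (4x)
tb=tri(a,(205+108/4,145+258/4),b,(350+629/4,190+39/4));ta=tri(a,(205+60/4,145+46/4),b,(350+738/4,190+296/4))
print("tabtops B",tb,"A",ta)
c=snap("wrist");o=ctrl.get_obs()
T=np.array(ctrl.camera("wrist")["T_tool_cam"]);print(T.round(3),c["K"],c["k1"])
print(proj(c,[[.598,-.22,.03],[.464,-.272,.03]]))
```

```text
Rend [ 0.575  -0.0674  0.125 ] [ 0.5748 -0.0692  0.125 ] [array([ 0.5748, -0.0683,  0.1247]), np.float64(0.0018)]
Lend [0.6125 0.2749 0.125 ] [0.6139 0.2741 0.125 ] [array([0.6136, 0.274 , 0.1264]), np.float64(0.0007)]
coupR [0.5985 0.1554 0.125 ] [0.6007 0.1539 0.125 ] [array([0.6003, 0.1542, 0.127 ]), np.float64(0.0015)]
coupL [0.6052 0.1954 0.125 ] [0.6047 0.1954 0.125 ] [array([0.6048, 0.1955, 0.1245]), np.float64(0.0001)]
tabtops B (array([ 0.59849656, -0.29956431,  0.11350062]), np.float64(0.19671565596258295)) A (array([ 0.47537294, -0.34297593,  0.12425819]), np.float64(0.18797549682876274))
[[ 0.     0.959  0.284  0.073]
 [ 1.    -0.     0.     0.001]
 [ 0.     0.284 -0.959 -0.143]
 [ 0.     0.     0.     1.   ]] [[325.447106     0.         324.14221495]
 [  0.         325.447106   201.91636786]
 [  0.           0.           1.        ]] 0.006513161519495974
[[  82.19609995 -562.31409595]
 [ 125.18850561 -248.47028233]]
```

The pipe measures 345 mm in both views at z ≈ 0.125, and its yaw is about -0.112 rad. The coupling's right face is at (0.600,0.155). Next I'll move to look at both small clips from the -y side.

Emit:
arm_command(
  plan=[34,-20,6,0,34,-20,6,0,34,-20,6,0,34,-20,6,0,34,-20,6,0,42,18.5,16,0,42,18.5,16,0,42,18.5,16,0,42,18.5,16,0,42,18.5,16,0,0,0,0,0,0,0,0,0],
)

```text
time_s: 1.4
eef_pos: [0.5594, -0.3907, 0.119]
eef_rot: [-0.001, 0.983, 0.185, -0.001]
wrist_force: [-0.1, 0.4, -0.1]
opening: 0.998
```

Run:
```python
from h import *
c=snap("wrist");print(ctrl.get_obs()["eef_pos"],ctrl.get_obs()["wrist_force"])
print(proj(c,[[.598,-.22,.03],[.464,-.272,.03]]))
save(c,"w1",None,1.25)
```

```text
[ 0.5590233  -0.39142058  0.12056427] [ 0.50086068 -0.81014055  0.95457377]
[[102.92557165  64.71501797]
 [138.35694245 261.98922506]]
```

View pics/w1.png

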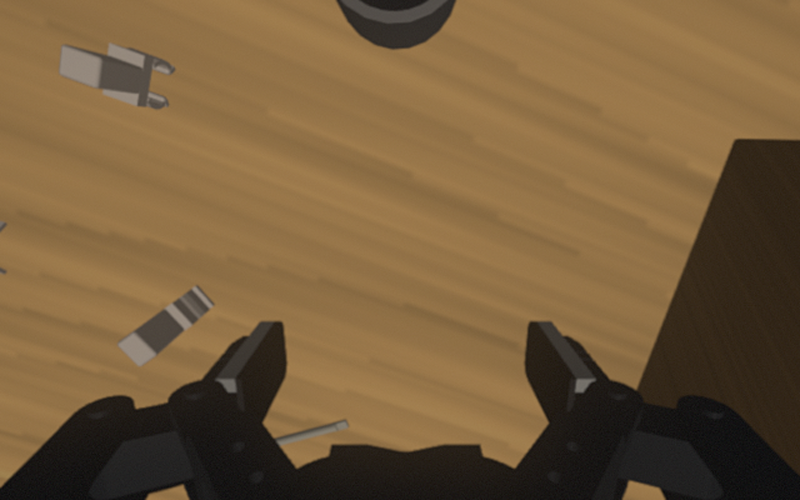

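The clip at (60-170, 45-105) shows two separate jaws with a gap, so B at (0.598,-0.220) is the small open clip. A at (120-215, 290-365) isn't the target. I'll get B's pose and the turn I need.

Run:
```python
from h import *
c=load("wrist");a=load("scene");b=load("top")
P=[at_z(c,x/1.25,y/1.25,.06) for x,y in [(62,44),(107,52),(101,89),(59,76)]]
print(np.round(P,4),np.mean(P,0))
print("tri",tri(a,(205+108/4,145+258/4),b,(350+229/4,190+39/4)))
o=ctrl.get_obs();print(o["q"],o["eef_pos"],rot(o["eef_rot"]).round(4))
```

```text
[[ 0.6063 -0.2084  0.06  ]
 [ 0.6104 -0.2277  0.06  ]
 [ 0.5937 -0.2276  0.06  ]
 [ 0.5923 -0.209   0.06  ]] [ 0.60067863 -0.21817782  0.06      ]
tri (array([ 0.59809996, -0.21667579,  0.05698285]), np.float64(0.00263420870704615))
[-7.84180427e-01  5.19119082e-01  1.39654986e+00 -3.51207546e-04
  1.22745582e+00  4.16344132e-01] [ 0.5590233  -0.39142058  0.12056427] [[ 9.322e-01  3.620e-01 -1.300e-03]
 [ 3.620e-01 -9.322e-01  8.000e-04]
 [-9.000e-04 -1.300e-03 -1.000e+00]]
```

Emit:
arm_command(
  plan=[25,-36.5,-10,0,25,-36.5,-10,0,25,-36.5,-10,0,25,-36.5,-10,0,0,0,0,-0.14,0,0,0,-0.14,0,0,0,-0.14,0,0,0,-0.14,0,0,0,-0.14,0,0,0,-0.14,0,0,0,-0.14,0,0,0,-0.14,0,0,0,-0.14,0,0,0,0,0,0,0,0],
)

```text
time_s: 2.95
eef_pos: [0.5995, -0.2203, 0.1627]
eef_rot: [0.001, 0.688, 0.726, 0.0]
wrist_force: [-0.5, 0.5, -0.7]
opening: 1.001
```

Run:
```python
from h import *
c=snap("wrist");o=ctrl.get_obs();print(o["eef_pos"],rot(o["eef_rot"]).round(4))
print(proj(c,[[.6,-.218,.06]]))
save(c,"w2",(220,100,420,250),4)
```

```text
[ 0.59957525 -0.2201187   0.16241028] [[-5.470e-02  9.985e-01  1.300e-03]
 [ 9.985e-01  5.470e-02 -8.000e-04]
 [-9.000e-04  1.200e-03 -1.000e+00]]
[[323.88677101 197.0790142 ]]
```

View pics/w2.png

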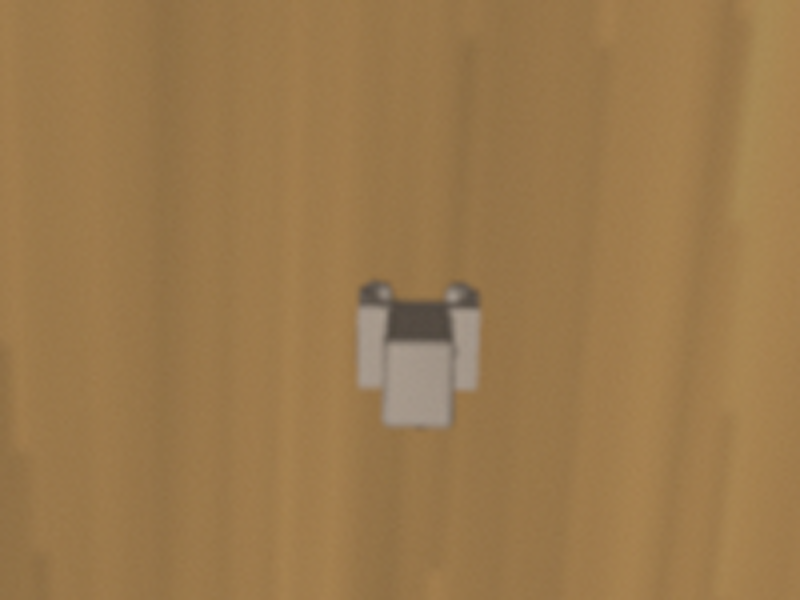

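The tab top spans (383-452, 341-427) in the crop and is square to the jaws, and its centre agrees with my estimate to within 1 mm. I'll descend and grip.

Emit:
arm_command(
  plan=[2.5,0.5,20,0,0,0,30,0,0,0,30,0,0,0,25,0,0,0,15,0,0,0,9,0,0,0,0,0,0,0,0,0],
)

```text
time_s: 3.8
eef_pos: [0.601, -0.2175, 0.0334]
eef_rot: [0.001, 0.686, 0.727, 0.0]
wrist_force: [-0.0, -0.5, -0.4]
opening: 0.997
```

Emit:
arm_command(
  plan=[0,0,0,0,0,0,0,0,0,0,0,0,0,0,0,0,0,0,0,0,0,0,0,0,0,0,0,0,0,0,0,0,0,0,0,0,0,0,0,0],
  grip=0,
)

```text
time_s: 4.8
eef_pos: [0.6004, -0.2171, 0.0325]
eef_rot: [0.0, 0.686, 0.728, 0.0]
wrist_force: [-0.5, -0.5, 2.1]
opening: 0.15
```

Gripped at opening 0.15. Next I'll lift, align with the pipe and hover above its middle.

Emit:
arm_command(
  plan=[0,0,-20,0,0,0,-40,0,0,0,-42,0,0,0,-40,0.086,0,0,-25,0.085,20,-3,0,0,40,-5.5,0,0,45,-6,0,0,45,-6,0,0,45,-6,0,0,45,-6,0,0,40,-5,0,0,25,-3,0,0,12,-1.5,0,0,0,0,0,0,0,0,0,0,0,0,0,0],
)

```text
time_s: 6.5
eef_pos: [0.594, 0.1013, 0.1989]
eef_rot: [-0.0, 0.746, 0.666, -0.0]
wrist_force: [1.0, -0.1, 0.5]
opening: 0.15
```

Run:
```python
from h import *
c=snap("wrist");o=ctrl.get_obs();print(o["eef_pos"],rot(o["eef_rot"]).round(4),o["wrist_force"],o["opening"])
for s in(-.1,-.05,0,.05,.1):
    p=np.array([.5942+.1122*s,.1028+.9937*s,.125]);print(s,proj(c,[p])[0])
save(c,"w3",None,1.25)
s=snap("scene");save(s,"s3",(300,130,540,290),3.3)
```

```text
[0.5940629  0.101245   0.19905452] [[ 1.134e-01  9.935e-01 -3.000e-04]
 [ 9.935e-01 -1.134e-01 -3.000e-04]
 [-3.000e-04 -3.000e-04 -1.000e+00]] [ 0.08933971 -0.25917325 -0.26363541] 0.15378054985291326
-0.1 [323.30275307 330.55511239]
-0.05 [323.20691582 273.52761447]
0 [323.09878436 209.48300725]
0.05 [322.9756334  136.92366415]
0.1 [322.8338124   53.85677089]
```

View pics/w3.png

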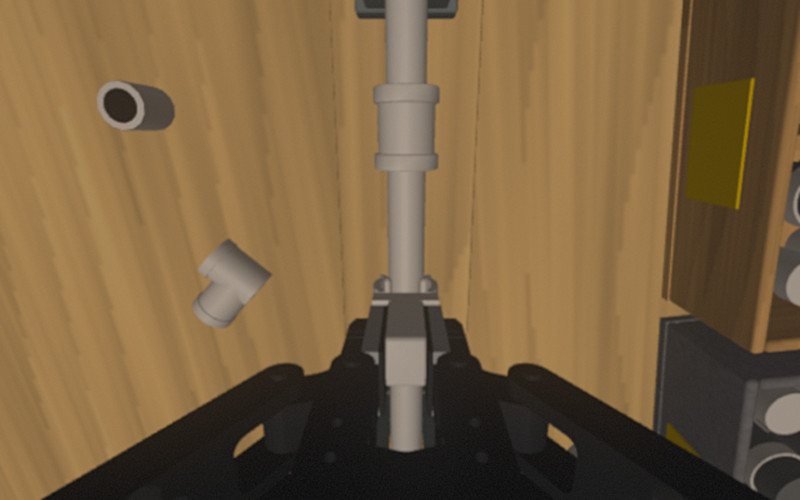

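The pipe's centre column is about 405.5 and the clip's about 405-406, so the clip is centred on the pipe and lined up with it. The coupling's right face is at row 165, where the model puts it. Now a gradual press.

Emit:
arm_command(
  plan=[0,0,15,0,0,0,15,0,0,0,5,0,0,0,2,0,0,0,2,0,0,0,2,0],
)

```text
time_s: 7.2
eef_pos: [0.5944, 0.1027, 0.1588]
eef_rot: [0.0, 0.746, 0.666, 0.0]
wrist_force: [0.6, -0.9, 2.7]
opening: 0.148
```

Emit:
arm_command(
  plan=[0,0,2,0,0,0,2,0,0,0,0,0],
)

```text
time_s: 7.5
eef_pos: [0.5943, 0.1027, 0.1546]
eef_rot: [0.0, 0.746, 0.666, 0.0]
wrist_force: [1.2, 0.1, 3.5]
opening: 0.152
```

Emit:
arm_command(
  plan=[0,0,2,0,0,0,2,0,0,0,0,0],
)

```text
time_s: 7.8
eef_pos: [0.5943, 0.1027, 0.1505]
eef_rot: [0.0, 0.746, 0.666, 0.0]
wrist_force: [0.5, 0.1, 5.8]
opening: 0.147
```

Emit:
arm_command(
  plan=[0,0,2,0,0,0,2,0,0,0,0,0],
)

```text
time_s: 8.1
eef_pos: [0.5944, 0.1027, 0.1467]
eef_rot: [0.0, 0.746, 0.666, 0.0]
wrist_force: [0.3, -1.0, 6.4]
opening: 0.155
```

Emit:
arm_command(
  plan=[0,0,2,0,0,0,2,0,0,0,0,0],
)

```text
time_s: 8.4
eef_pos: [0.5945, 0.1028, 0.143]
eef_rot: [0.0, 0.746, 0.666, 0.001]
wrist_force: [0.7, -1.1, 8.3]
opening: 0.154
```

Emit:
arm_command(
  plan=[0,0,2,0,0,0,1,0,0,0,0,0],
)

```text
time_s: 8.7
eef_pos: [0.5945, 0.1028, 0.1403]
eef_rot: [0.0, 0.746, 0.666, 0.001]
wrist_force: [-0.5, -0.2, 9.5]
opening: 0.147
```

Emit:
arm_command(
  plan=[0,0,2,0,0,0,1,0,0,0,0,0],
)

```text
time_s: 9.0
eef_pos: [0.5946, 0.1027, 0.1375]
eef_rot: [0.001, 0.746, 0.666, 0.001]
wrist_force: [-1.1, -0.9, 11.1]
opening: 0.152
```

Emit:
arm_command(
  plan=[0,0,2,0,0,0,0,0],
)

```text
time_s: 9.2
eef_pos: [0.5946, 0.1028, 0.1356]
eef_rot: [0.001, 0.746, 0.666, 0.001]
wrist_force: [-1.1, 0.7, 10.0]
opening: 0.147
```

Emit:
arm_command(
  plan=[0,0,1.5,0,0,0,0,0],
)

```text
time_s: 9.4
eef_pos: [0.5947, 0.1028, 0.1342]
eef_rot: [0.001, 0.746, 0.666, 0.001]
wrist_force: [-1.9, -0.3, 11.2]
opening: 0.153
```

Emit:
arm_command(
  plan=[0,0,1.5,0,0,0,0,0],
)

```text
time_s: 9.6
eef_pos: [0.5947, 0.1028, 0.1328]
eef_rot: [0.001, 0.746, 0.666, 0.001]
wrist_force: [-0.8, -0.1, 12.2]
opening: 0.152
```

Emit:
arm_command(
  plan=[0,0,1.5,0,0,0,0,0],
)

```text
time_s: 9.8
eef_pos: [0.5948, 0.1028, 0.1314]
eef_rot: [0.001, 0.746, 0.666, 0.001]
wrist_force: [-1.5, -0.3, 12.5]
opening: 0.148
```

Emit:
arm_command(
  plan=[0,0,1.5,0,0,0,0,0],
)

```text
time_s: 10.0
eef_pos: [0.5948, 0.1028, 0.13]
eef_rot: [0.001, 0.746, 0.666, 0.001]
wrist_force: [-1.3, -0.5, 13.1]
opening: 0.154
```

Emit:
arm_command(
  plan=[0,0,1.5,0,0,0,0,0],
)

```text
time_s: 10.2
eef_pos: [0.5948, 0.1028, 0.1285]
eef_rot: [0.001, 0.746, 0.666, 0.001]
wrist_force: [-1.9, -0.8, 13.4]
opening: 0.152
```

Emit:
arm_command(
  plan=[0,0,1.5,0,0,0,0,0],
)

```text
time_s: 10.4
eef_pos: [0.5949, 0.1029, 0.1271]
eef_rot: [0.001, 0.746, 0.666, 0.001]
wrist_force: [-1.9, 0.4, 13.6]
opening: 0.148
```

Emit:
arm_command(
  plan=[0,0,1.5,0,0,0,0,0],
)

```text
time_s: 10.6
eef_pos: [0.5949, 0.1029, 0.1257]
eef_rot: [0.001, 0.746, 0.666, 0.001]
wrist_force: [-2.2, -0.8, 13.4]
opening: 0.148
```

Emit:
arm_command(
  plan=[0,0,1.5,0,0,0,0,0],
)

```text
time_s: 10.8
eef_pos: [0.5949, 0.1029, 0.1243]
eef_rot: [0.001, 0.746, 0.666, 0.001]
wrist_force: [-2.7, -0.2, 14.0]
opening: 0.154
```

Emit:
arm_command(
  plan=[0,0,1.5,0,0,0,0,0],
)

```text
time_s: 11.0
eef_pos: [0.5948, 0.103, 0.1221]
eef_rot: [0.001, 0.746, 0.666, 0.001]
wrist_force: [-0.2, 1.8, 9.5]
opening: 0.149
```

Emit:
arm_command(
  plan=[0,0,1.5,0,0,0,0,0],
)

```text
time_s: 11.2
eef_pos: [0.5948, 0.103, 0.1205]
eef_rot: [0.001, 0.746, 0.666, 0.001]
wrist_force: [-0.8, 1.0, 9.2]
opening: 0.147
```

It snapped: the push fell from 14 to 9.3 N. I'll press a little more to confirm that it climbs again.

Emit:
arm_command(
  plan=[0,0,1.5,0,0,0,1.5,0,0,0,0,0],
)

```text
time_s: 11.5
eef_pos: [0.5949, 0.103, 0.1177]
eef_rot: [0.001, 0.746, 0.666, 0.001]
wrist_force: [-0.9, 0.2, 11.0]
opening: 0.154
```

Emit:
arm_command(
  plan=[0,0,1.5,0,0,0,1.5,0,0,0,0,0],
)

```text
time_s: 11.8
eef_pos: [0.5948, 0.103, 0.1148]
eef_rot: [0.001, 0.746, 0.666, 0.001]
wrist_force: [-1.6, 1.1, 12.1]
opening: 0.149
```

The push climbs at the spring rate again (12 N), so the clip is home. I'll ease back up to zero vertical force.

Emit:
arm_command(
  plan=[0,0,-3,0,0,0,-4,0,0,0,-4,0,0,0,-4,0,0,0,-4,0,0,0,-4,0,0,0,-3,0,0,0,0,0,0,0,0,0],
)

```text
time_s: 12.7
eef_pos: [0.594, 0.1028, 0.1391]
eef_rot: [0.0, 0.746, 0.666, 0.0]
wrist_force: [2.4, 1.8, 2.2]
opening: 0.152
```

Emit:
arm_command(
  plan=[0,0,-2,0,0,0,0,0,0,0,0,0],
)

```text
time_s: 13.0
eef_pos: [0.5938, 0.1027, 0.1411]
eef_rot: [-0.0, 0.746, 0.666, -0.0]
wrist_force: [2.4, 1.4, 2.2]
opening: 0.153
```

Emit:
arm_command(
  plan=[0,0.3,-2,0,0,0,-1,0,0,0,0,0,0,0,0,0],
)

```text
time_s: 13.4
eef_pos: [0.5939, 0.1027, 0.144]
eef_rot: [-0.0, 0.746, 0.666, -0.0]
wrist_force: [0.8, 1.3, 0.5]
opening: 0.154
```

Run:
```python
from h import *
c=snap("wrist");o=ctrl.get_obs();print(o["eef_pos"],o["wrist_force"],o["torque"],o["opening"],o["time_s"])
w=c["color"][80:320,204:444,::-1]
s=snap("scene");t=s["color"][140:280,380:520,::-1]
cv2.imwrite("pics/x4.png",np.hstack([cv2.resize(w,(400,400),interpolation=3),cv2.resize(t,(400,400),interpolation=3)]))
```

```text
[0.59387468 0.10271449 0.1440117 ] [0.28600215 1.51037711 1.55262672] [ 0.1644427  -0.15877179 -0.01340089] 0.15618981251537337 13.45
```

View pics/x4.png

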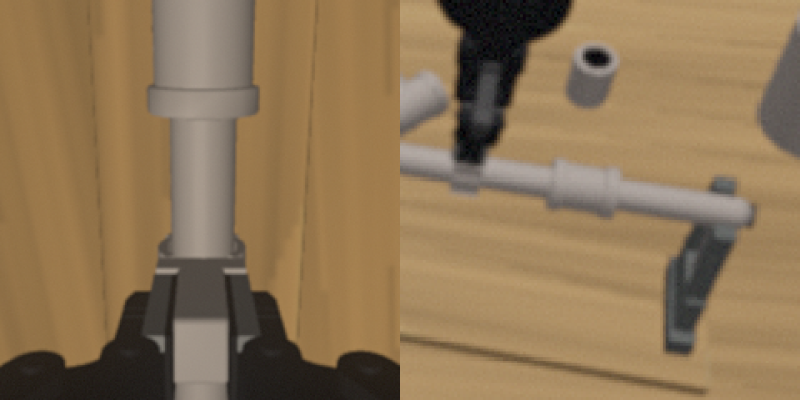

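The clip is home around the pipe with the tab upright. The coupling is still clear ahead, with its face at row 115 of the left panel. I'll slide along +x of the tool.

Emit:
arm_command(
  plan=[2,0,0,0,4,0,0,0,4,0,0,0,4,0,0,0,4,0,0,0,4,0,0,0,2,0,0,0],
)

```text
time_s: 14.2
eef_pos: [0.597, 0.127, 0.1443]
eef_rot: [-0.0, 0.745, 0.667, 0.0]
wrist_force: [-0.2, -1.1, -0.0]
opening: 0.144
```

Emit:
arm_command(
  plan=[3,0,0,0,3,0,0,0,3,0,0,0],
)

```text
time_s: 14.5
eef_pos: [0.598, 0.1357, 0.1443]
eef_rot: [-0.0, 0.746, 0.666, -0.0]
wrist_force: [-0.2, -2.0, 0.4]
opening: 0.151
```

Emit:
arm_command(
  plan=[1,0,0,0,1,0,0,0],
)

```text
time_s: 14.7
eef_pos: [0.5981, 0.1376, 0.1443]
eef_rot: [-0.0, 0.746, 0.666, -0.0]
wrist_force: [1.2, -1.4, 1.3]
opening: 0.15
```

Emit:
arm_command(
  plan=[1,0,0,0,1,0,0,0],
)

```text
time_s: 14.9
eef_pos: [0.5984, 0.1394, 0.1443]
eef_rot: [-0.0, 0.746, 0.666, -0.0]
wrist_force: [0.5, -1.7, 0.7]
opening: 0.152
```

Emit:
arm_command(
  plan=[0.7,0,0,0,0.7,0,0,0],
)

```text
time_s: 15.1
eef_pos: [0.5985, 0.1409, 0.1443]
eef_rot: [-0.0, 0.746, 0.666, -0.0]
wrist_force: [-0.2, -2.1, 0.9]
opening: 0.153
```

Emit:
arm_command(
  plan=[0.7,0,0,0,0.7,0,0,0],
)

```text
time_s: 15.3
eef_pos: [0.5987, 0.1422, 0.1443]
eef_rot: [-0.0, 0.746, 0.666, -0.0]
wrist_force: [0.6, -2.1, 1.6]
opening: 0.153
```

Emit:
arm_command(
  plan=[0.5,0,0,0,0,0,0,0],
)

```text
time_s: 15.5
eef_pos: [0.5988, 0.1428, 0.1443]
eef_rot: [-0.0, 0.746, 0.666, 0.0]
wrist_force: [0.2, -2.5, 0.4]
opening: 0.153
```

Emit:
arm_command(
  plan=[0.5,0,0,0,0,0,0,0],
)

```text
time_s: 15.7
eef_pos: [0.5988, 0.1433, 0.1443]
eef_rot: [-0.0, 0.746, 0.666, 0.0]
wrist_force: [-0.3, -1.4, 0.7]
opening: 0.15
```

Emit:
arm_command(
  plan=[0.5,0,0,0,0,0,0,0],
)

```text
time_s: 15.9
eef_pos: [0.5989, 0.1438, 0.1443]
eef_rot: [-0.0, 0.746, 0.666, 0.0]
wrist_force: [-0.4, -0.3, 0.4]
opening: 0.153
```

Emit:
arm_command(
  plan=[0.5,0,0,0,0,0,0,0],
)

```text
time_s: 16.1
eef_pos: [0.5989, 0.1443, 0.1443]
eef_rot: [0.0, 0.746, 0.666, 0.0]
wrist_force: [-0.2, -2.1, 0.3]
opening: 0.152
```

Emit:
arm_command(
  plan=[0.5,0,0,0,0,0,0,0],
)

```text
time_s: 16.3
eef_pos: [0.599, 0.1448, 0.1443]
eef_rot: [-0.0, 0.746, 0.666, 0.0]
wrist_force: [0.5, -1.0, 1.8]
opening: 0.158
```

Emit:
arm_command(
  plan=[0.5,0,0,0,0,0,0,0],
)

```text
time_s: 16.5
eef_pos: [0.599, 0.1448, 0.1442]
eef_rot: [0.0, 0.746, 0.666, -0.0]
wrist_force: [0.0, -3.9, 0.4]
opening: 0.154
```

Emit:
arm_command(
  plan=[0.4,0,0,0,0,0,0,0],
)

```text
time_s: 16.7
eef_pos: [0.599, 0.1449, 0.1442]
eef_rot: [0.0, 0.746, 0.666, -0.001]
wrist_force: [0.5, -5.6, 0.3]
opening: 0.149
```

Emit:
arm_command(
  plan=[0.3,0,0,0,0,0,0,0],
)

```text
time_s: 16.9
eef_pos: [0.599, 0.1449, 0.1441]
eef_rot: [0.0, 0.746, 0.666, -0.001]
wrist_force: [-0.2, -6.8, 1.2]
opening: 0.153
```

Emit:
arm_command(
  plan=[0.4,0,0,0,0,0,0,0],
)

```text
time_s: 17.1
eef_pos: [0.599, 0.145, 0.1441]
eef_rot: [0.001, 0.746, 0.666, -0.001]
wrist_force: [-0.5, -7.5, 1.3]
opening: 0.146
```

Emit:
arm_command(
  plan=[0.3,0,0,0,0,0,0,0,0,0,0,0],
)

```text
time_s: 17.4
eef_pos: [0.599, 0.145, 0.1441]
eef_rot: [0.001, 0.746, 0.666, -0.001]
wrist_force: [-0.8, -8.1, 1.1]
opening: 0.15
```

Butted firmly at about 8 N against the coupling, well under 15 N, with no creep. Now I'll release and rise.

Emit:
arm_command(
  plan=[0,0,0,0,0,0,0,0,0,0,0,0,0,0,0,0,0,0,0,0,0,0,0,0,0,0,0,0,0,0,0,0],
  grip=0.7,
)

```text
time_s: 18.2
eef_pos: [0.5992, 0.1466, 0.1443]
eef_rot: [-0.0, 0.746, 0.666, 0.0]
wrist_force: [-0.9, -0.4, -0.4]
opening: 0.7
```

Emit:
arm_command(
  plan=[0,0,-5,0,0,0,-10,0,0,0,-20,0,0,0,-30,0,0,0,-30,0,0,0,-20,0,0,0,0,0,0,0,0,0],
)

```text
time_s: 19.0
eef_pos: [0.5993, 0.1466, 0.26]
eef_rot: [0.0, 0.746, 0.666, 0.001]
wrist_force: [-0.4, -0.7, -0.8]
opening: 0.702
```

Run:
```python
from h import *
c=snap("wrist");o=ctrl.get_obs();print(o["eef_pos"],o["wrist_force"],o["opening"],o["time_s"])
w=c["color"][60:300,204:444,::-1]
s=snap("scene");t=s["color"][150:270,390:510,::-1]
cv2.imwrite("pics/x5.png",np.hstack([cv2.resize(w,(400,400),interpolation=3),cv2.resize(t,(400,400),interpolation=3)]))
```

```text
[0.59873167 0.14655576 0.25866913] [-0.7422796  -0.29684327 -0.63302114] 0.7017256444938494 19.05
```

View pics/x5.png

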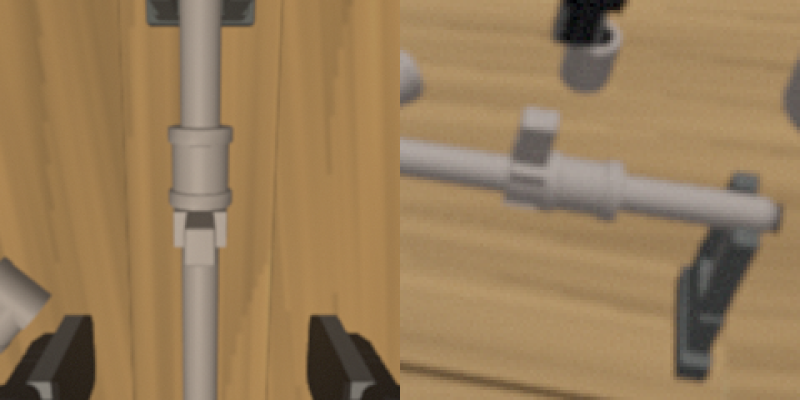

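The clip stands upright on the pipe at the coupling, but the left panel leaves a possible sliver at rows 207-212. I'll check from straight above the joint.

Emit:
arm_command(
  plan=[-20,0,0,0,-25,0,10,0,-20,0,30,0,0,0,20,0,0,0,0,0,0,0,0,0],
)

```text
time_s: 19.7
eef_pos: [0.5914, 0.0821, 0.1985]
eef_rot: [-0.001, 0.746, 0.666, -0.001]
wrist_force: [0.1, -0.3, 0.6]
opening: 0.699
```

Run:
```python
from h import *
c=snap("wrist");print(ctrl.get_obs()["eef_pos"])
j=np.array([.6003,.1548,.1415]);u,v=proj(c,[j])[0];print(u,v)
x,y=int(u)-50,max(int(v)-50,0);print(x,y);save(c,"w6",(x,y,x+100,y+100),6)
```

```text
[0.59219438 0.08228293 0.19966372]
324.27679576426175 102.17200531095715
274 52
```

View pics/w6.png

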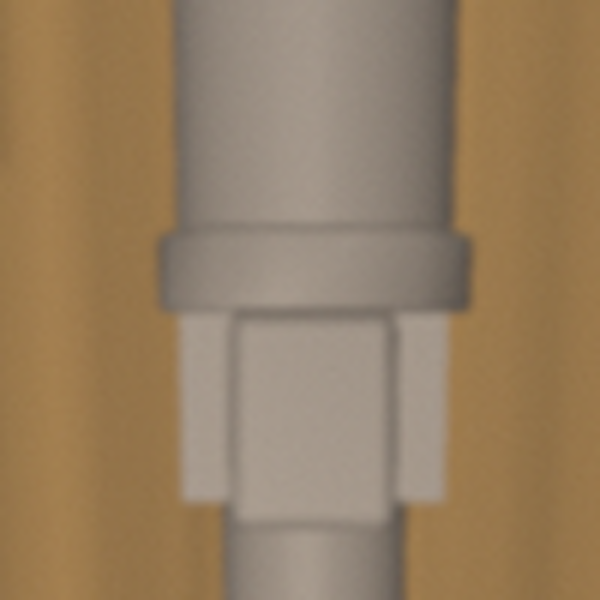

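From straight above, the clip's shoulder meets the collar at row 312 with no gap. The tab is square and central, and the face lies within about 1 mm of where it was first measured. Handing in.

```bash
python3 -c "
from h import *
print(ctrl.get_obs()['wrist_force'],ctrl.get_obs()['time_s']);print(ctrl.hand_in())"
```

```text
[-0.20116051 -0.16495464  0.11322292] 19.75
the job is handed in; nothing more can be done
None
```

I pressed the small open clip onto the bare pipe, slid it up against the coupling, let go and handed the job in at 19.75 s.

- **Snap:** I pressed the clip on at the middle of the pipe, about 43 mm clear of the coupling. The push climbed to 14 N, fell to about 9 N at the snap, then climbed again to 12 N. The pipe sank at most about 31 mm by my estimate, short of the 42 mm limit.
- **Slide:** The clip dragged at about 1–2 N, then met the coupling and stopped. I pushed to about 8 N, under the 15 N that would move the coupling, and it crept no more than about 0.2 mm.
- **Last checks:** Seen from straight above, the clip stands upright and touches the collar with no visible gap. The coupling face is within about 1 mm of where I first measured it, which is as fine as my measuring goes. The gripper is clear and the wrist force is near zero. An earlier oblique view suggested a sliver of a gap, but the view from above did not show one.
- **Not checked:** I did not picture the other fittings again at the end. The arm was never commanded near them while low, and no unexpected force showed up.

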